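Press a reducer bush home with a ratchet press clamp

ROBOT

A 6-joint arm with a two-finger parallel gripper is mounted at the origin on a cart in front of the work surface, level with it; the furniture and walls round the work are solid. World frame = base frame: x ahead of the robot, y to its left, z up, the work surface at z = 0. Lengths are in mm, angles in rad, forces in N, time in s.
With the tool pointing down it reaches from about 350 to 775 mm from the base axis. Payload 7.3 kg.
Tool frame: the origin (TCP) lies at the very end of the fingers, on their centre line; the grasp point (between the pads) lies 19 mm behind it; z points along the fingers, y is the line along which they close (so a half turn about z gives the same grasp; the last joint's range is limited). The gripper opens to 92 mm and grips with 3 to 60 N. Pads are 19 mm wide; open, the fingers measure 130 mm over their backs; the gripper's body (75 mm by 190 mm) begins 47 mm behind the grasp point.
Start: joints at [-1.381, 0.342, 1.524, -0, 1.275, -0.146], TCP at [173.023, -495.689, 226.741] pointing down, gripper open.
Joint ranges: [-2.53, 2.53], [-0.77, 2.02], [0.04, 2.7], [-1, 4.14], [0.28, 2.66], [-3.11, 3.11]. Speed limits (rad/s): [2.57, 2.57, 3.14, 3.14, 3.14, 3.14].

INTERFACE

Orientations are given as [roll, pitch, yaw] about the fixed x, y, z axes, in that order (R = Rz(yaw) Ry(pitch) Rx(roll)).
In Python, from plant import * gives the robot as it stands.
- The arm moves only by the tool arm_command, never from a script. Its arguments are lists of equal length, an entry for each row: "gripper": the finger opening in mm, from 0 to 91.8; "dp": the shift along the tool's x, y, z in units of 25 mm (1.0 is 25 mm), a list of three; "twist": the turn about the tool's z in units of 5 degrees (1.0 is 5 degrees). A call has exactly 5 rows; each row shifts and turns the commanded pose from where the row before left it, along the tool's axes as they then stand; what a row does not reach is not made up. A row lasts 1/8 s, in which the tool goes at most 62.5 mm and 10.7 degrees, less where a joint would pass 70% of its speed; a pose out of reach is approached as far as the arm can. A call is refused whole if a number of a shift passes 1 or a number of a turn 1, either way. A call with a gripper value outside its range is refused whole. The fingers move at their own pace and stop on an object; the grip force is fixed at half the most. Time passes only in rows, so rows that do not move let the fingers close, or fill a call up. It gives the time, the measured TCP pose, the force, the opening and the grip force at its end, in the units of the state.
- get_obs(): the state, without advancing time (a new reading comes with each control period).
- capture(name): name is "scene" or "top"; returns the picture (400x640x3 uint8, red, green, blue); there is no depth.
- get_calibration(name): a dict with "mtx" (3x3 intrinsics, pixels), "dist_coeffs" ([k1, k2, p1, p2, k3] as OpenCV has them; the pictures are not rectified), "position" and "attitude" of the camera in the world. Camera axes: x right, y down, z forward; pixel columns grow to the right and rows downward; lengths in mm; the calibration is good to about 2 mm. A picture is of the moment at which its call begins. get_calibration takes no time and is no camera call.
- close_job(): hands the job in; it is judged then, once.
The state is a dict: "time": time; "joint_positions": joint angles; "dq": joint speeds; "tau": joint torques, N m; "tool_pos": TCP position; "tcp_rot": TCP orientation; "contact_force": force on the tool from outside, world axes, zero at the start; "moment": the same for the moment, N m; "grip_width": finger opening in mm; "finger_force": force on a finger pad.
Only numpy, scipy, OpenCV 4.12 (cv2) and the standard library are available. Lean on these libraries where they do the work, as an engineer would, in place of code of your own. Each camera call takes 0.05 s, during which the arm holds its last target. There are 200 camera calls.

TASK

The grey reducer bush is only started in the black pipe coupling that lies in the ratchet press clamp. Pump the clamp's lever until the bush's flange sits fully home against the coupling, then hold the release button down until the jaw has sprung all the way back, leaving the pressed fitting lying in its cradle and the other tools undisturbed. Feel what you do: never push on the clamp or the fitting with more than 25 N.

Things in the scene. Friction and masses are not known exactly. Their poses are not given: they have to be found in the camera images.
- clamp: Bench press clamp, fixed: dark base plate 76 x 290 x 12 mm (y -120 to +170 mm), grey head (y -65 to +23 mm, 56 mm wide, top 82 mm above the bench), grey upright anvil, 90 mm high, face at y = +134.5 mm. Origin on the bench surface; its y axis runs along the base from head to anvil (ram and coupling lie on it, 55 mm up), x across, z up. The lever leaves the head towards -y, rising.
- lever_grip (a point): Middle of the lever's black cross-grip, a round bar 22 mm thick and 64 mm long across the clamp; the point is on the bar's axis (its top 11 mm higher), 110 mm from the lever's axle, 137 mm above the bench at rest. A full stroke is about 62 mm straight down. Pressed slowly it takes 4 to 9 N to run the jaw free, 7 to 13 N to push the bush in; once the bush is home the force climbs 1 to 2 N per mm, with no end.
- lever (a joint): Lever angle, rad: 0 = up at rest (0.50 above level), 0.66 = bottom stop. Axle at the clamp's y = -45 mm, 84 mm above the bench. A spring lifts it when let go. The jaw goes 1 mm for each 5 to 6 mm at the grip; ratchet teeth are 7 mm apart and a full stroke gains one tooth, a stroke that does not pass one gains nothing. Let it rise fully between strokes; 4 to 6 strokes do the job.
- jaw (a joint): Forward travel of the ram with its round rubber pad (36 mm across), m: 0 = fully sprung back, growing towards the anvil, at most 0.045. The ratchet holds it at each 7 mm tooth; from between two it drops back to the last one. It starts at 0 or 7 mm. With the bush home it stands near 0.0325 to 0.0345 while pressed, between two teeth; the rubber gives up to 1 mm.
- pad_face (a point): Centre of the rubber pad's front face, 55 mm above the bench; it moves with the jaw.
- release (a joint): Travel of the release button, m: 0 = up, 0.012 = down on its stop. It takes about 2 N at first, 5 N at 6 mm, 8 N at 11 mm. From about 6 mm down the ratchet is free and a spring drives the jaw back in about a second, as long as the button is held. It springs up when let go.
- release_top (a point): Centre of the top of the round steel release button, 22 mm across, on the top of the head at y = +6 mm, 96 mm above the bench when up (14 mm above the head).
- coupling: Black pipe coupling, a plain cylinder 42 mm across and 46 mm long, lying loose in a vee cradle before the anvil, 0 to 8 mm short of the anvil. Its origin is its centre, on its axis, 55 mm above the bench; its y axis runs along its axis towards the anvil. The bush sticks out of its end that faces the head. Pumping first slides it against the anvil.
- bush (a joint): Travel of the bush into the coupling, m: it starts between 0 and 0.006; 0.016 = fully home, flange against the coupling. It takes about 16 N on the bush itself to push it in; it stays where it is pushed.
- bush_face (a point): Centre of the outer face of the bush's grey flange (40 mm across, 6 mm thick); the rubber pad pushes on it.
- nut_driver: Nut driver 196 mm long with red handle; bystander. Origin under its centre, long axis y.
- marker_red: Black marker with red band, 136 mm long; bystander. Origin under its centre, long axis y.
- box_cutter: Grey box cutter 156 mm long; bystander. Origin under its centre, long axis y.
- caliper: Steel caliper 229 mm long; bystander. Origin under its centre, long axis y.
There are look-alikes about, which are no part of the job. Leave any blue or brown look-alike of the coupling alone.

How it is judged:
By the outcome, as a careful person would: the job done as asked, in the order asked, and still so for the second after the job is handed in, with the robot touching nothing.
It also fails if it takes over 58 s, if anything falls off the work surface, if the arm or the gripper's body presses on something with over 40 N, if the wrist force passes 120 N, or if a joint passes its speed limit or range.

## Working session

There is one attempt and no reset: what is moved stays moved. The work goes in short steps, Python scripts to look and compute and a tool call to move; the robot and the scene stay as the last step left them, time stands still between calls to the robot, and variables do not carry over. Pictures are saved under pics/ and viewed, at most 10 in all, crops included, and the job is handed in when it is done.

Besides the shell and the picture viewer there is one more tool, called after "Emit:" by a JSON object that holds its "method" and its "body", one argument or row to a line. arm_command: Moves the arm, as the interface text tells. Its arguments: {"type":"object","properties":{"gripper":{"type":"array"},"dp":{"type":"array"},"twist":{"type":"array"}},"required":["gripper","dp","twist"]}

```bash
mkdir -p pics; ls
python3 - <<'E'
from plant import *
import cv2
print(get_obs())
for n in("scene","top"):
    print(n,get_calibration(n)); im=capture(n); cv2.imwrite(f"pics/{n}0.png",im[:,:,::-1])
E
```

```text
pics
{'time': 0.0, 'joint_positions': array([-1.38100363e+00,  3.42700207e-01,  1.52502003e+00, -3.33499172e-05,
        1.27540614e+00, -1.46000662e-01]), 'dq': array([ 0.00022904, -0.00016901,  0.00123195, -0.00082462,  0.00106982,
       -0.00192555]), 'tau': array([ 5.36514763e-04, -4.31238770e+01, -2.44219941e+01,  7.17448234e-02,
        5.59790013e-02, -1.54530194e-04]), 'tool_pos': array([ 172.92939121, -495.26465266,  226.05560484]), 'tcp_rot': array([-3.14007061e+00, -1.91578419e-04,  3.35802944e-01]), 'contact_force': array([-0.69381261,  0.21448842,  0.18290038]), 'moment': array([0.04769395, 0.00585121, 0.04800065]), 'finger_force': 0.0, 'grip_width': 92.19496062938863}
scene {'mtx': array([[433.63553857,   0.        , 316.43924442],
       [  0.        , 433.63553857, 191.55558573],
       [  0.        ,   0.        ,   1.        ]]), 'dist_coeffs': array([-0.0870871,  0.       ,  0.       ,  0.       ,  0.       ]), 'position': array([  -2.58008255, -984.57766172,  512.66820018]), 'attitude': array([-2.02274035, -0.0070652 , -0.62205341])}
top {'mtx': array([[479.16204147,   0.        , 326.53052138],
       [  0.        , 479.16204147, 196.74320528],
       [  0.        ,   0.        ,   1.        ]]), 'dist_coeffs': array([-0.01321724,  0.        ,  0.        ,  0.        ,  0.        ]), 'position': array([ 422.44140074, -312.79679794, 1182.79430767]), 'attitude': array([-3.05967437,  0.00982473, -1.55105099])}
```

View pics/scene0.png

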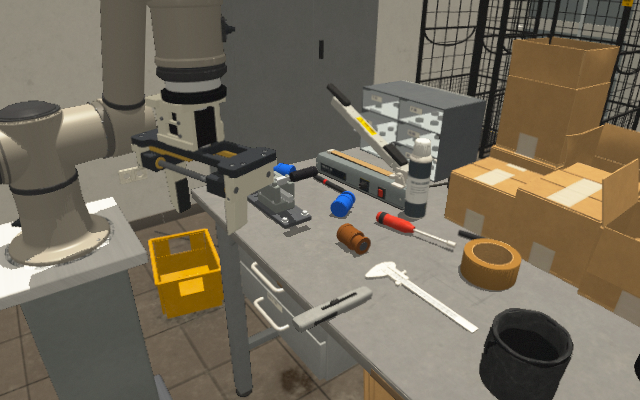

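View pics/top0.png

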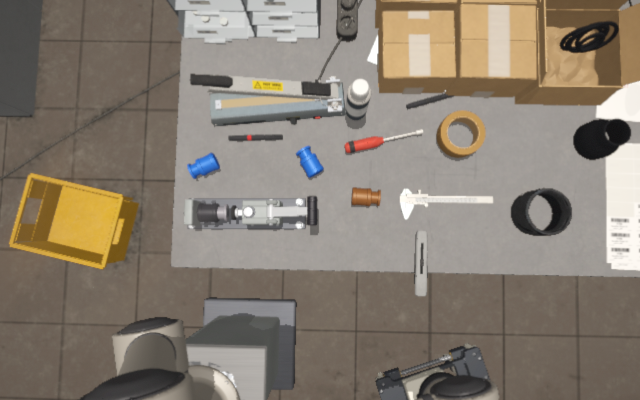

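The scene view shows the clamp behind the gripper at about (280,205). The top view shows it at cols 185–318, row 212, with the grip at (312,211) and the anvil on the left. Candidates for the coupling, in top-view pixels: black at (207,212) in the clamp, blue at (203,165) and (310,162), brown at (366,197). I choose the black one and check it in a crop.

```bash
python3 - <<'E'
import cv2
a=cv2.imread("pics/top0.png")[180:245,175:330]
cv2.imwrite("pics/crop0.png",cv2.resize(a,None,fx=5,fy=5,interpolation=cv2.INTER_CUBIC))
E
cat > h.py <<'E'
from plant import *
import numpy as np, cv2
from scipy.spatial.transform import Rotation as R
def ray(n,px):
    c=get_calibration(n)
    u=cv2.undistortPoints(np.array([[px]],float),c["mtx"],c["dist_coeffs"])[0,0]
    return np.array(c["position"]),R.from_euler("xyz",c["attitude"]).apply([u[0],u[1],1])
def onz(n,px,z):
    p,d=ray(n,px); return (p+d*(z-p[2])/d[2])[:2].round(1)
def proj(n,P):
    c=get_calibration(n); r=R.from_euler("xyz",c["attitude"]).inv()
    return cv2.projectPoints(np.array([P],float),r.as_rotvec(),-r.apply(c["position"]),c["mtx"],c["dist_coeffs"])[0].ravel().round(1)
E
```

```text
(no output)
```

View pics/crop0.png

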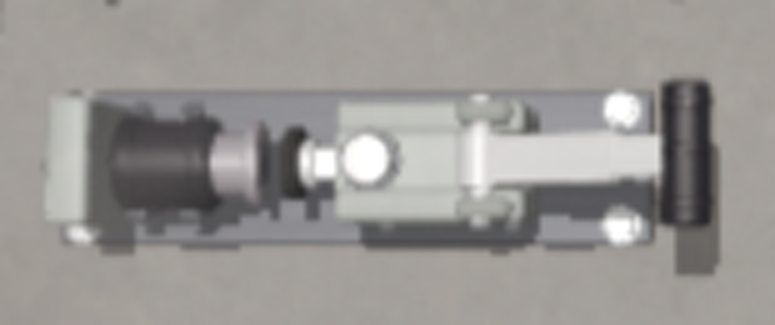

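The crop confirms the black coupling with its grey bush at (165,163) in the anvil end. The pad is at (293,162), the steel button at (368,158) and the black cross-grip at (686,153).

Run:
```python
from h import *
f=lambda x,y:((x+.5)/5-.5+175,(y+.5)/5-.5+180)
g=onz("top",f(686,153),137);b=onz("top",f(368,158),96);c=onz("top",f(165,163),60);a=onz("top",f(66,158),90);p=onz("top",f(305,162),55);bf=onz("top",f(265,160),55);ca=onz("top",f(115,163),55)
print("grip",g,"button",b,"coupl",c,"anvil",a,"pad",p,"bushface",bf,"coupl end",ca)
d=b-g; print("len",np.hypot(*d),"yaw of y axis",np.arctan2(d[1],d[0]), np.arctan2(*(c-g)[::-1]))
for n,P in(("scene",[*g,137]),("scene",[*b,96])):print(proj(n,P))
```

```text
grip [ 478.  -269.2] button [ 475.1 -122.9] coupl [472.6 -20.9] anvil [472.7  17. ] pad [474.6 -85.9] bushface [475.2 -67. ] coupl end [472.4   4.1]
len 146.32873948749778 yaw of y axis 1.590616014177314 1.592540784686815
[303.1 173.8]
[268.8 169.8]
```

Emit:
{"method": "arm_command", "body": {
  "gripper": [0,0,0,0,0],
  "dp": [
    [0.5,-0.15,0],
    [0.9,-0.27,0],
    [0.96,-0.28,0],
    [0.96,-0.28,0],
    [0.96,-0.28,0]
  ],
  "twist": [0,0,0,0,0]
}}

```text
time: 0.72
tool_pos: [264.8, -429.5, 226.6]
tcp_rot: [-3.141, -0.0, 0.336]
contact_force: [0.1, -1.0, 0.2]
grip_width: 46.2
finger_force: 0.0
```

Emit:
{"method": "arm_command", "body": {
  "gripper": [0,0,0,0,0],
  "dp": [
    [0.96,-0.28,0],
    [0.96,-0.28,0],
    [0.96,-0.28,0],
    [0.96,-0.28,0],
    [0.96,-0.28,0]
  ],
  "twist": [0,0,0,0,0]
}}

```text
time: 1.35
tool_pos: [366.4, -356.7, 226.6]
tcp_rot: [-3.141, -0.0, 0.336]
contact_force: [-0.5, 0.4, -0.1]
grip_width: 0.9
finger_force: 0.0
```

Emit:
{"method": "arm_command", "body": {
  "gripper": [0,0,0,0,0],
  "dp": [
    [0.96,-0.28,0],
    [0.96,-0.28,0],
    [0.96,-0.28,0],
    [0.96,-0.28,0],
    [0.96,-0.28,0]
  ],
  "twist": [0,0,0,0,0]
}}

```text
time: 1.98
tool_pos: [468.0, -284.0, 226.6]
tcp_rot: [-3.141, 0.0, 0.336]
contact_force: [-0.4, -0.3, -0.1]
grip_width: 0.3
finger_force: 0.0
```

Emit:
{"method": "arm_command", "body": {
  "gripper": [0,0,0,0,0],
  "dp": [
    [0.5,-0.17,0],
    [0,0,0.3],
    [0,0,0.5],
    [0,0,0.5],
    [0,0,0]
  ],
  "twist": [0.9,0.9,0.9,0.9,0]
}}

```text
time: 2.6
tool_pos: [477.3, -276.2, 193.3]
tcp_rot: [-3.14, 0.002, 0.023]
contact_force: [0.6, 0.4, 0.2]
grip_width: 0.6
finger_force: 0.0
```

Emit:
{"method": "arm_command", "body": {
  "gripper": [0,0,0,0,0],
  "dp": [
    [0,0,0.5],
    [0,0,0.5],
    [0,0,0.3],
    [0,0,0.2],
    [0,0,0]
  ],
  "twist": [0,0,0,0,0]
}}

```text
time: 3.22
tool_pos: [477.5, -277.3, 156.4]
tcp_rot: [-3.141, 0.001, 0.022]
contact_force: [-0.0, -0.1, 0.5]
grip_width: 0.6
finger_force: 0.0
```

Run:
```python
from h import *
im=capture("scene")[90:250,200:400,::-1]
cv2.imwrite("pics/s1.png",cv2.resize(im,None,fx=3.6,fy=3.6,interpolation=cv2.INTER_CUBIC))
```

```text
(no output)
```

View pics/s1.png

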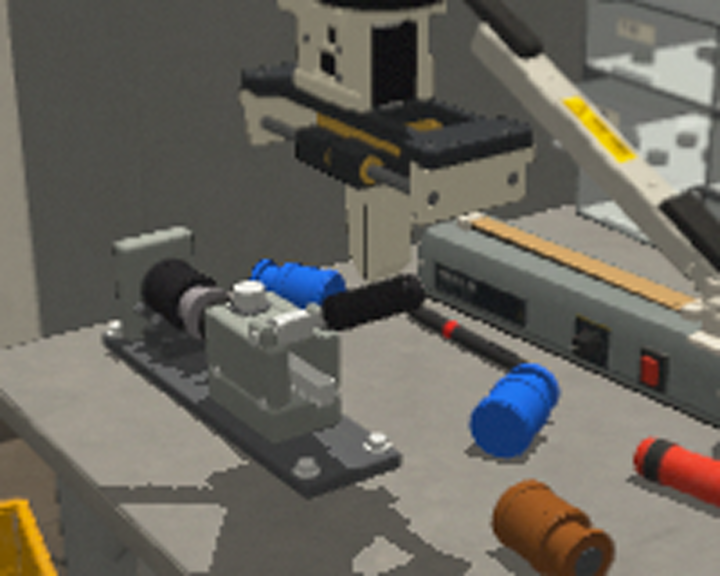

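The fingertips (380,270) stand right over the grip (375,300). Starting the first stroke gently.

Emit:
{"method": "arm_command", "body": {
  "gripper": [0,0,0,0,0],
  "dp": [
    [0,0,0.2],
    [0,0,0.2],
    [0,0,0.3],
    [0,0,0.3],
    [0,0,0.3]
  ],
  "twist": [0,0,0,0,0]
}}

```text
time: 3.9
tool_pos: [478.9, -285.3, 127.7]
tcp_rot: [3.125, -0.006, 0.022]
contact_force: [-3.5, -21.0, 12.3]
grip_width: 0.5
finger_force: 9.1
```

Emit:
{"method": "arm_command", "body": {
  "gripper": [0,0,0,0,0],
  "dp": [
    [0,0,0.3],
    [0,0,0.3],
    [0,0,0.3],
    [0,0,0.2],
    [0,0,0.2]
  ],
  "twist": [0,0,0,0,0]
}}

```text
time: 4.53
tool_pos: [478.0, -277.8, 91.9]
tcp_rot: [3.141, -0.001, 0.022]
contact_force: [0.6, -2.7, 4.5]
grip_width: 0.5
finger_force: 2.2
```

Run:
```python
from h import *
o=get_obs();print(o["time"],o["tool_pos"],o["contact_force"],o["moment"])
im=capture("scene")[110:230,220:360,::-1]
cv2.imwrite("pics/s2.png",cv2.resize(im,None,fx=5,fy=5,interpolation=cv2.INTER_CUBIC))
```

```text
4.525 [ 477.99073519 -277.78131625   91.88933927] [ 0.55683907 -2.74334073  4.53075743] [-0.47284507  0.01906381  0.02914465]
```

View pics/s2.png

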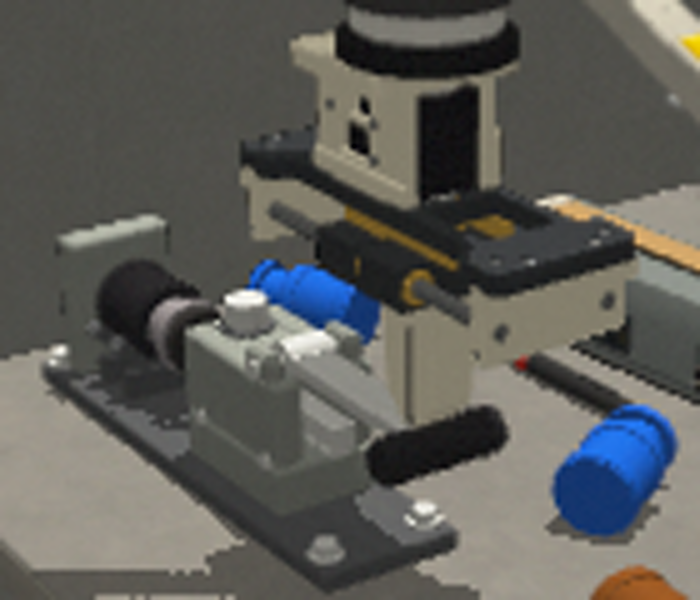

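The grip (440,445) is down and the finger is still on it. The tip is narrow and rode on the bar's slope, so I'll follow the bar's arc from now on.

Emit:
{"method": "arm_command", "body": {
  "gripper": [0,0,0,0,0],
  "dp": [
    [0,0,-0.6],
    [0,0,-0.9],
    [0,0,-0.9],
    [0,-0.15,-0.2],
    [0,-0.16,0]
  ],
  "twist": [0,0,0,0,0]
}}

```text
time: 5.2
tool_pos: [477.2, -269.0, 156.7]
tcp_rot: [-3.141, 0.0, 0.022]
contact_force: [0.7, -0.2, -0.8]
grip_width: 0.0
finger_force: 0.0
```

Emit:
{"method": "arm_command", "body": {
  "gripper": [0,0,0,0,0],
  "dp": [
    [0,0,0.1],
    [0,0,0.15],
    [0,0.06,0.2],
    [0,0.08,0.2],
    [0,0.08,0.2]
  ],
  "twist": [0,0,0,0,0]
}}

```text
time: 5.82
tool_pos: [477.5, -276.6, 135.8]
tcp_rot: [3.139, -0.0, 0.021]
contact_force: [-3.0, -3.5, 5.8]
grip_width: 0.4
finger_force: 3.1
```

Emit:
{"method": "arm_command", "body": {
  "gripper": [0,0,0,0,0],
  "dp": [
    [0,0.08,0.25],
    [0,0.08,0.3],
    [0,0.05,0.3],
    [0,0.03,0.3],
    [0,0.02,0.3]
  ],
  "twist": [0,0,0,0,0]
}}

```text
time: 6.45
tool_pos: [478.5, -283.4, 99.8]
tcp_rot: [3.138, -0.003, 0.021]
contact_force: [-0.1, -4.8, 5.7]
grip_width: 0.3
finger_force: 2.8
```

Emit:
{"method": "arm_command", "body": {
  "gripper": [0,0,0,0,0],
  "dp": [
    [0,0,0.2],
    [0,0,0.1],
    [0,0,0],
    [0,0,0],
    [0,0,0]
  ],
  "twist": [0,0,0,0,0]
}}

```text
time: 7.08
tool_pos: [478.3, -282.7, 92.3]
tcp_rot: [3.139, -0.002, 0.021]
contact_force: [-0.2, -4.7, 5.0]
grip_width: 0.5
finger_force: 2.5
```

Run:
```python
from h import *
im=capture("scene")[120:210,220:320,::-1]
t=capture("top")[180:245,175:330,::-1]
r=lambda a,s:cv2.resize(a,None,fx=s,fy=s,interpolation=cv2.INTER_CUBIC)
a=r(im,3.2);b=r(t,4.0)
o=np.zeros((a.shape[0]+b.shape[0],max(a.shape[1],b.shape[1]),3),np.uint8);o[:a.shape[0],:a.shape[1]]=a;o[a.shape[0]:,:b.shape[1]]=b
cv2.imwrite("pics/s3.png",o)
```

```text
(no output)
```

View pics/s3.png

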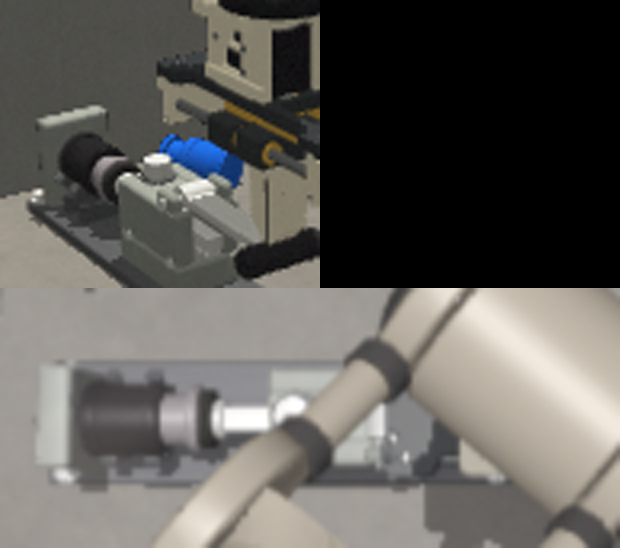

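The ratchet works: the pad (210,420 in the lower crop) now bears on the bush (180,420) and the coupling is against the anvil. Next stroke.

Emit:
{"method": "arm_command", "body": {
  "gripper": [0,0,0,0,0],
  "dp": [
    [0,0,-0.6],
    [0,-0.08,-0.9],
    [0,-0.2,-0.9],
    [0,-0.18,-0.2],
    [0,-0.08,0]
  ],
  "twist": [0,0,0,0,0]
}}

```text
time: 7.8
tool_pos: [477.1, -267.4, 156.5]
tcp_rot: [-3.141, 0.001, 0.022]
contact_force: [-0.8, 0.5, 0.3]
grip_width: 0.1
finger_force: 0.0
```

Emit:
{"method": "arm_command", "body": {
  "gripper": [0,0,0,0,0],
  "dp": [
    [0,0,0.1],
    [0,0,0.15],
    [0,0.06,0.2],
    [0,0.08,0.2],
    [0,0.08,0.2]
  ],
  "twist": [0,0,0,0,0]
}}

```text
time: 8.43
tool_pos: [477.5, -275.1, 135.8]
tcp_rot: [3.139, -0.0, 0.021]
contact_force: [-2.6, -4.3, 7.3]
grip_width: 0.4
finger_force: 3.1
```

Emit:
{"method": "arm_command", "body": {
  "gripper": [0,0,0,0,0],
  "dp": [
    [0,0.08,0.2],
    [0,0.06,0.2],
    [0,0.05,0.2],
    [0,0.03,0.2],
    [0,0.02,0.2]
  ],
  "twist": [0,0,0,0,0]
}}

```text
time: 9.05
tool_pos: [478.4, -282.3, 111.7]
tcp_rot: [3.136, -0.003, 0.021]
contact_force: [-2.9, -6.8, 8.7]
grip_width: 0.7
finger_force: 4.4
```

Emit:
{"method": "arm_command", "body": {
  "gripper": [0,0,0,0,0],
  "dp": [
    [0,0.02,0.2],
    [0,0,0.2],
    [0,0,0.2],
    [0,0,0.1],
    [0,0,0]
  ],
  "twist": [0,0,0,0,0]
}}

```text
time: 9.68
tool_pos: [478.8, -282.7, 94.1]
tcp_rot: [3.137, -0.003, 0.021]
contact_force: [-0.4, -6.3, 7.3]
grip_width: 0.2
finger_force: 3.9
```

Emit:
{"method": "arm_command", "body": {
  "gripper": [0,0,0,0,0],
  "dp": [
    [0,0,-0.6],
    [0,-0.08,-0.9],
    [0,-0.16,-0.9],
    [0,-0.14,-0.1],
    [0,-0.05,0]
  ],
  "twist": [0,0,0,0,0]
}}

```text
time: 10.3
tool_pos: [477.0, -268.8, 154.8]
tcp_rot: [-3.141, 0.001, 0.022]
contact_force: [-0.9, -0.7, -0.9]
grip_width: 0.3
finger_force: 0.0
```

Emit:
{"method": "arm_command", "body": {
  "gripper": [0,0,0,0,0],
  "dp": [
    [0,0,0.1],
    [0,0,0.15],
    [0,0.06,0.2],
    [0,0.08,0.2],
    [0,0.08,0.2]
  ],
  "twist": [0,0,0,0,0]
}}

```text
time: 10.92
tool_pos: [477.5, -276.5, 134.7]
tcp_rot: [3.139, -0.001, 0.021]
contact_force: [-4.0, -4.5, 7.4]
grip_width: 0.4
finger_force: 3.9
```

Emit:
{"method": "arm_command", "body": {
  "gripper": [0,0,0,0,0],
  "dp": [
    [0,0.06,0.2],
    [0,0.05,0.2],
    [0,0.05,0.2],
    [0,0.03,0.2],
    [0,0.02,0.1]
  ],
  "twist": [0,0,0,0,0]
}}

```text
time: 11.55
tool_pos: [478.4, -282.9, 112.9]
tcp_rot: [3.136, -0.003, 0.021]
contact_force: [-2.4, -6.7, 8.5]
grip_width: 0.2
finger_force: 4.5
```

Emit:
{"method": "arm_command", "body": {
  "gripper": [0,0,0,0,0],
  "dp": [
    [0,0.02,0.2],
    [0,0,0.2],
    [0,0,0.2],
    [0,0,0.1],
    [0,0,0]
  ],
  "twist": [0,0,0,0,0]
}}

```text
time: 12.18
tool_pos: [478.9, -283.2, 95.4]
tcp_rot: [3.137, -0.004, 0.021]
contact_force: [-0.6, -5.8, 8.0]
grip_width: 0.2
finger_force: 3.9
```

Run:
```python
from h import *
t=capture("top")[190:235,175:265,::-1]
cv2.imwrite("pics/s4.png",cv2.resize(t,None,fx=8,fy=8,interpolation=cv2.INTER_CUBIC))
```

```text
(no output)
```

View pics/s4.png

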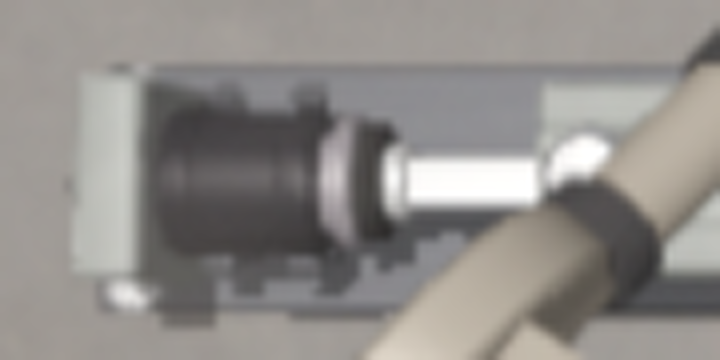

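The grey flange and a little of the bush still show (cols 320–360, about 11 mm, of which the flange is 6). One more stroke, watching the force.

Emit:
{"method": "arm_command", "body": {
  "gripper": [0,0,0,0,0],
  "dp": [
    [0,0,-0.6],
    [0,-0.08,-0.9],
    [0,-0.16,-0.9],
    [0,-0.14,-0.1],
    [0,-0.05,0]
  ],
  "twist": [0,0,0,0,0]
}}

```text
time: 12.85
tool_pos: [477.0, -269.2, 156.1]
tcp_rot: [-3.141, 0.001, 0.022]
contact_force: [1.1, -0.4, 0.2]
grip_width: 0.6
finger_force: 0.0
```

Emit:
{"method": "arm_command", "body": {
  "gripper": [0,0,0,0,0],
  "dp": [
    [0,0,0.1],
    [0,0,0.15],
    [0,0.06,0.2],
    [0,0.08,0.2],
    [0,0.08,0.2]
  ],
  "twist": [0,0,0,0,0]
}}

```text
time: 13.48
tool_pos: [477.5, -276.9, 135.9]
tcp_rot: [3.139, -0.0, 0.022]
contact_force: [-3.6, -3.9, 7.4]
grip_width: 0.0
finger_force: 3.9
```

Emit:
{"method": "arm_command", "body": {
  "gripper": [0,0,0,0,0],
  "dp": [
    [0,0.05,0.1],
    [0,0.04,0.1],
    [0,0.03,0.1],
    [0,0.03,0.1],
    [0,0.02,0.1]
  ],
  "twist": [0,0,0,0,0]
}}

```text
time: 14.1
tool_pos: [477.7, -281.9, 124.1]
tcp_rot: [3.137, -0.001, 0.022]
contact_force: [-4.6, -5.5, 9.5]
grip_width: 0.2
finger_force: 4.9
```

Emit:
{"method": "arm_command", "body": {
  "gripper": [0,0,0,0,0],
  "dp": [
    [0,0.02,0.1],
    [0,0.02,0.1],
    [0,0.01,0.05],
    [0,0,0.05],
    [0,0,0]
  ],
  "twist": [0,0,0,0,0]
}}

```text
time: 14.72
tool_pos: [478.2, -283.6, 116.8]
tcp_rot: [3.137, -0.002, 0.021]
contact_force: [-3.5, -6.3, 10.1]
grip_width: 0.2
finger_force: 4.6
```

Emit:
{"method": "arm_command", "body": {
  "gripper": [0,0,0,0,0],
  "dp": [
    [0,0,0.08],
    [0,0,0.08],
    [0,0,0.04],
    [0,0,0],
    [0,0,0]
  ],
  "twist": [0,0,0,0,0]
}}

```text
time: 15.35
tool_pos: [478.6, -283.5, 111.9]
tcp_rot: [3.136, -0.003, 0.021]
contact_force: [-1.4, -5.5, 9.2]
grip_width: 0.6
finger_force: 4.3
```

Emit:
{"method": "arm_command", "body": {
  "gripper": [0,0,0,0,0],
  "dp": [
    [0,0,0.1],
    [0,0,0.1],
    [0,0,0.05],
    [0,0,0],
    [0,0,0]
  ],
  "twist": [0,0,0,0,0]
}}

```text
time: 15.98
tool_pos: [478.8, -284.2, 106.2]
tcp_rot: [3.135, -0.004, 0.021]
contact_force: [-2.1, -8.4, 10.9]
grip_width: 0.4
finger_force: 5.3
```

Emit:
{"method": "arm_command", "body": {
  "gripper": [0,0,0,0,0],
  "dp": [
    [0,0,0.08],
    [0,0,0.08],
    [0,0,0.04],
    [0,0,0],
    [0,0,0]
  ],
  "twist": [0,0,0,0,0]
}}

```text
time: 16.6
tool_pos: [478.9, -284.8, 101.6]
tcp_rot: [3.134, -0.004, 0.021]
contact_force: [-3.1, -9.1, 12.3]
grip_width: 0.2
finger_force: 6.2
```

Emit:
{"method": "arm_command", "body": {
  "gripper": [0,0,0,0,0],
  "dp": [
    [0,0,0.06],
    [0,0,0.06],
    [0,0,0.02],
    [0,0,0],
    [0,0,0]
  ],
  "twist": [0,0,0,0,0]
}}

```text
time: 17.23
tool_pos: [479.0, -285.0, 98.3]
tcp_rot: [3.133, -0.005, 0.021]
contact_force: [-3.5, -9.7, 13.6]
grip_width: 0.2
finger_force: 6.7
```

Run:
```python
from h import *
t=capture("top")[190:235,175:265,::-1]
cv2.imwrite("pics/s5.png",cv2.resize(t,None,fx=8,fy=8,interpolation=cv2.INTER_CUBIC))
```

```text
(no output)
```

View pics/s5.png

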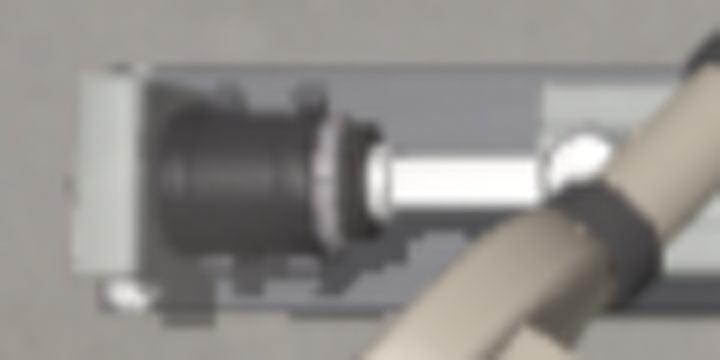

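The flange (cols 312–345) now sits nearly against the coupling; checking the distance from the button.

Run:
```python
from h import *
f=lambda x,y:((x+.5)/8-.5+175,(y+.5)/8-.5+190)
b=onz("top",f(583,155),96)
for n,x,z in(("flange front",345,74),("flange back",313,75),("flange back",313,76),("anvil face bottom edge",143,90)):
    print(n,onz("top",f(x,178),z)-b+[0,6])
```

```text
flange front [-6.9 78.9]
flange back [-7.1 88. ]
flange back [-7.1 87.7]
anvil face bottom edge [ -8.7 133.1]
```

Emit:
{"method": "arm_command", "body": {
  "gripper": [0,0,0,0,0],
  "dp": [
    [0,-0.04,0.04],
    [0,-0.04,0.04],
    [0,-0.04,0.04],
    [0,0,0],
    [0,0,0]
  ],
  "twist": [0,0,0,0,0]
}}

```text
time: 17.9
tool_pos: [479.6, -282.3, 95.6]
tcp_rot: [3.133, -0.006, 0.021]
contact_force: [-2.5, -10.9, 14.8]
grip_width: 0.6
finger_force: 7.2
```

Measured, the bush is about 3 mm short of home, and the force has only crept up, so the jaw is past the 28 mm tooth and one more stroke is due.

Emit:
{"method": "arm_command", "body": {
  "gripper": [0,0,0,0,0],
  "dp": [
    [0,0,-0.6],
    [0,-0.08,-0.9],
    [0,-0.16,-0.9],
    [0,-0.14,-0.1],
    [0,-0.02,0]
  ],
  "twist": [0,0,0,0,0]
}}

```text
time: 18.52
tool_pos: [477.1, -267.4, 154.3]
tcp_rot: [-3.141, 0.001, 0.022]
contact_force: [-0.2, -0.4, 0.4]
grip_width: 0.2
finger_force: 0.0
```

Emit:
{"method": "arm_command", "body": {
  "gripper": [0,0,0,0,0],
  "dp": [
    [0,0,0.1],
    [0,0,0.15],
    [0,0.06,0.2],
    [0,0.08,0.1],
    [0,0.06,0.1]
  ],
  "twist": [0,0,0,0,0]
}}

```text
time: 19.15
tool_pos: [477.4, -273.1, 138.9]
tcp_rot: [-3.142, 0.0, 0.021]
contact_force: [-1.9, -0.2, 3.9]
grip_width: 0.3
finger_force: 2.2
```

Emit:
{"method": "arm_command", "body": {
  "gripper": [0,0,0,0,0],
  "dp": [
    [0,0.05,0.12],
    [0,0.05,0.12],
    [0,0.04,0.12],
    [0,0.03,0.08],
    [0,0,0]
  ],
  "twist": [0,0,0,0,0]
}}

```text
time: 19.77
tool_pos: [477.6, -278.0, 128.1]
tcp_rot: [3.14, -0.0, 0.022]
contact_force: [-4.0, -3.9, 6.7]
grip_width: 0.2
finger_force: 2.7
```

Emit:
{"method": "arm_command", "body": {
  "gripper": [0,0,0,0,0],
  "dp": [
    [0,0.02,0.06],
    [0,0.02,0.06],
    [0,0.01,0.04],
    [0,0,0],
    [0,0,0]
  ],
  "twist": [0,0,0,0,0]
}}

```text
time: 20.4
tool_pos: [477.7, -279.4, 124.4]
tcp_rot: [3.14, -0.001, 0.022]
contact_force: [-2.7, -3.8, 5.3]
grip_width: 0.4
finger_force: 2.7
```

Emit:
{"method": "arm_command", "body": {
  "gripper": [0,0,0,0,0],
  "dp": [
    [0,0.01,0.06],
    [0,0.01,0.06],
    [0,0.01,0.04],
    [0,0,0],
    [0,0,0]
  ],
  "twist": [0,0,0,0,0]
}}

```text
time: 21.02
tool_pos: [478.0, -280.1, 120.4]
tcp_rot: [3.14, -0.001, 0.022]
contact_force: [-2.3, -3.6, 5.3]
grip_width: 0.7
finger_force: 2.5
```

Emit:
{"method": "arm_command", "body": {
  "gripper": [0,0,0,0,0],
  "dp": [
    [0,0.01,0.04],
    [0,0.01,0.04],
    [0,0,0.02],
    [0,0,0],
    [0,0,0]
  ],
  "twist": [0,0,0,0,0]
}}

```text
time: 21.65
tool_pos: [478.2, -280.6, 117.9]
tcp_rot: [3.14, -0.001, 0.022]
contact_force: [-0.5, -4.2, 4.9]
grip_width: 0.3
finger_force: 2.6
```

Emit:
{"method": "arm_command", "body": {
  "gripper": [0,0,0,0,0],
  "dp": [
    [0,0.01,0.06],
    [0,0,0.06],
    [0,0,0.04],
    [0,0,0],
    [0,0,0]
  ],
  "twist": [0,0,0,0,0]
}}

```text
time: 22.28
tool_pos: [478.3, -281.4, 114.3]
tcp_rot: [3.138, -0.002, 0.022]
contact_force: [-0.5, -4.3, 6.6]
grip_width: 0.3
finger_force: 3.4
```

Emit:
{"method": "arm_command", "body": {
  "gripper": [0,0,0,0,0],
  "dp": [
    [0,0,0.04],
    [0,0,0.04],
    [0,0,0.02],
    [0,0,0],
    [0,0,0]
  ],
  "twist": [0,0,0,0,0]
}}

```text
time: 22.9
tool_pos: [478.4, -281.7, 112.1]
tcp_rot: [3.138, -0.002, 0.022]
contact_force: [-2.5, -6.4, 8.7]
grip_width: 0.4
finger_force: 3.9
```

Emit:
{"method": "arm_command", "body": {
  "gripper": [0,0,0,0,0],
  "dp": [
    [0,0,0.05],
    [0,0,0.05],
    [0,0,0.02],
    [0,0,0],
    [0,0,0]
  ],
  "twist": [0,0,0,0,0]
}}

```text
time: 23.52
tool_pos: [478.5, -282.1, 109.4]
tcp_rot: [3.137, -0.003, 0.022]
contact_force: [-2.7, -7.1, 9.3]
grip_width: 0.3
finger_force: 4.6
```

Emit:
{"method": "arm_command", "body": {
  "gripper": [0,0,0,0,0],
  "dp": [
    [0,0,0.05],
    [0,0,0.05],
    [0,0,0.02],
    [0,0,0],
    [0,0,0]
  ],
  "twist": [0,0,0,0,0]
}}

```text
time: 24.15
tool_pos: [478.6, -282.5, 106.6]
tcp_rot: [3.136, -0.003, 0.022]
contact_force: [-3.2, -8.0, 10.6]
grip_width: 0.4
finger_force: 5.1
```

Run:
```python
from h import *
t=capture("top")[190:235,175:265,::-1]; t=cv2.resize(t,None,fx=8,fy=8,interpolation=cv2.INTER_CUBIC)
cv2.imwrite("pics/s6.png",t)
s=cv2.imread("pics/s5.png")
cv2.imwrite("pics/s56.png",np.vstack([s[50:300,50:],t[50:300,50:]]))
for n in("s4","s5","s6"):print(n,cv2.imread(f"pics/{n}.png")[165:195,300:410:6].mean((0,2)).astype(int))
```

```text
s4 [105  90  87 126 181 189 197 177 130  93  74  69  73  98 175 235 231 193
 215]
s5 [104  95 120 157 171 161 122  86  74  69  86 147 220 234 206 202 243 248
 250]
s6 [105  95 117 154 171 162 124  87  75  69  83 145 221 231 203 201 243 248
 250]
```

View pics/s56.png

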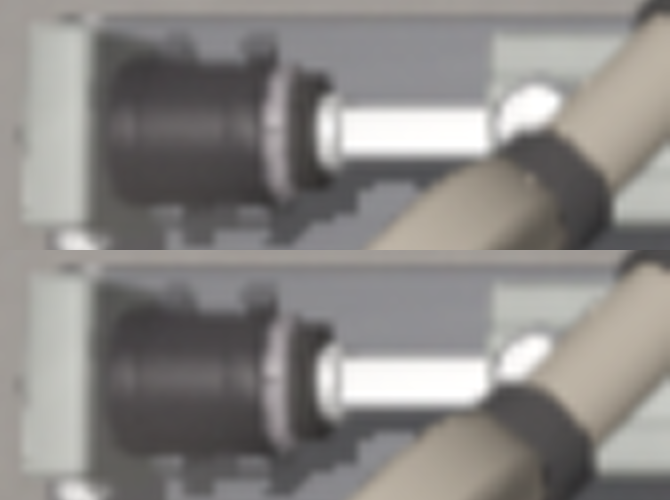

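Pad and flange stand exactly where they stood in the previous picture, though the lever angle differs. The visible flange is about 6.6 mm wide (half-intensity edges 312 to 335), so the bush looks home. I'll press a little harder to make sure.

Emit:
{"method": "arm_command", "body": {
  "gripper": [0,0,0,0,0],
  "dp": [
    [0,0,0.06],
    [0,-0.02,0.06],
    [0,-0.02,0.06],
    [0,-0.02,0],
    [0,0,0]
  ],
  "twist": [0,0,0,0,0]
}}

```text
time: 24.82
tool_pos: [479.0, -281.6, 102.6]
tcp_rot: [3.135, -0.004, 0.022]
contact_force: [-2.6, -8.5, 12.1]
grip_width: 0.2
finger_force: 6.1
```

Emit:
{"method": "arm_command", "body": {
  "gripper": [0,0,0,0,0],
  "dp": [
    [0,0,0.06],
    [0,-0.02,0.06],
    [0,-0.02,0.04],
    [0,0,0],
    [0,0,0]
  ],
  "twist": [0,0,0,0,0]
}}

```text
time: 25.45
tool_pos: [479.4, -280.8, 98.9]
tcp_rot: [3.134, -0.005, 0.022]
contact_force: [-2.3, -9.2, 13.0]
grip_width: 0.3
finger_force: 6.5
```

Run:
```python
from h import *
t=capture("top")[190:235,175:265,::-1]; t=cv2.resize(t,None,fx=8,fy=8,interpolation=cv2.INTER_CUBIC)
cv2.imwrite("pics/s7.png",t)
for n in("s5","s6","s7"):print(n,cv2.imread(f"pics/{n}.png")[165:195,300:410:6].mean((0,2)).astype(int))
o=get_obs();print(o["contact_force"],o["moment"])
```

```text
s5 [104  95 120 157 171 161 122  86  74  69  86 147 220 234 206 202 243 248
 250]
s6 [105  95 117 154 171 162 124  87  75  69  83 145 221 231 203 201 243 248
 250]
s7 [105  96 122 159 171 160 122  86  75  70  86 147 220 234 206 202 243 248
 250]
[-2.44907247 -8.50649992 13.37251433] [-1.7173799   0.40735807  0.0106045 ]
```

Between 106.6 and 98.9 mm the jaw stood still while the force rose past what was moving the bush before (about 10 N), so it is home. One last firm press, then release.

Emit:
{"method": "arm_command", "body": {
  "gripper": [0,0,0,0,0],
  "dp": [
    [0,-0.02,0.08],
    [0,-0.02,0.08],
    [0,-0.02,0.08],
    [0,0,0.04],
    [0,0,0]
  ],
  "twist": [0,0,0,0,0]
}}

```text
time: 26.12
tool_pos: [479.7, -279.5, 92.3]
tcp_rot: [3.134, -0.006, 0.022]
contact_force: [-3.1, -8.5, 15.0]
grip_width: 0.4
finger_force: 7.3
```

Run:
```python
from h import *
t=capture("top")[190:235,175:265,::-1]; t=cv2.resize(t,None,fx=8,fy=8,interpolation=cv2.INTER_CUBIC)
cv2.imwrite("pics/s8.png",t)
for n in("s7","s8"):print(n,cv2.imread(f"pics/{n}.png")[165:195,300:410:6].mean((0,2)).astype(int))
```

```text
s7 [105  96 122 159 171 160 122  86  75  70  86 147 220 234 206 202 243 248
 250]
s8 [105  99 133 169 173 157 118  85  75  71  91 153 222 235 220 219 244 249
 250]
```

Emit:
{"method": "arm_command", "body": {
  "gripper": [0,0,0,0,0],
  "dp": [
    [0,0,0.06],
    [0,0,0.06],
    [0,0,0.04],
    [0,0,0],
    [0,0,0]
  ],
  "twist": [0,0,0,0,0]
}}

```text
time: 26.8
tool_pos: [479.7, -279.8, 88.5]
tcp_rot: [3.133, -0.006, 0.022]
contact_force: [-2.1, -9.9, 17.6]
grip_width: 0.5
finger_force: 8.1
```

Run:
```python
from h import *
t=capture("top")[190:235,175:265,::-1]; t=cv2.resize(t,None,fx=8,fy=8,interpolation=cv2.INTER_CUBIC)
cv2.imwrite("pics/s9.png",t)
for n in("s8","s9"):print(n,cv2.imread(f"pics/{n}.png")[165:195,300:410:6].mean((0,2)).astype(int))
```

```text
s8 [105  99 133 169 173 157 118  85  75  71  91 153 222 235 220 219 244 249
 250]
s9 [105 100 134 171 173 153 115  83  75  71  93 156 223 236 219 217 244 249
 250]
```

The force climbs to 17.6 N with the jaw stalled, so the bush is home. Lifting off and going to the button.

Emit:
{"method": "arm_command", "body": {
  "gripper": [0,0,0,0,0],
  "dp": [
    [0,0,-0.5],
    [0,-0.06,-0.8],
    [0,-0.1,-0.9],
    [0,-0.2,-0.6],
    [0,-0.6,0]
  ],
  "twist": [0,0,0,0,0]
}}

```text
time: 27.48
tool_pos: [477.4, -251.7, 155.8]
tcp_rot: [3.141, -0.001, 0.021]
contact_force: [-0.1, 0.3, -0.4]
grip_width: 0.1
finger_force: 0.0
```

Emit:
{"method": "arm_command", "body": {
  "gripper": [0,0,0,0,0],
  "dp": [
    [0,-0.9,0],
    [0,-0.9,0],
    [0,-0.9,0],
    [0,-0.9,0],
    [0,-0.9,0]
  ],
  "twist": [0,0,0,0,0]
}}

```text
time: 28.1
tool_pos: [474.4, -137.5, 155.3]
tcp_rot: [-3.141, 0.0, 0.022]
contact_force: [-0.1, -0.2, 0.8]
grip_width: 0.4
finger_force: 0.0
```

Emit:
{"method": "arm_command", "body": {
  "gripper": [0,0,0,0,0],
  "dp": [
    [0.03,-0.58,0.3],
    [0,0,0.6],
    [0,0,0.6],
    [0,0,0.4],
    [0,0,0.2]
  ],
  "twist": [0,0,0,0,0]
}}

```text
time: 28.72
tool_pos: [474.8, -124.6, 102.2]
tcp_rot: [-3.141, 0.001, 0.022]
contact_force: [0.4, 0.2, 0.4]
grip_width: 0.5
finger_force: 0.0
```

Emit:
{"method": "arm_command", "body": {
  "gripper": [0,0,0,0,0],
  "dp": [
    [0,0,0.15],
    [0,0,0.1],
    [0,0,0.1],
    [0,0,0.1],
    [0,0,0]
  ],
  "twist": [0,0,0,0,0]
}}

```text
time: 29.35
tool_pos: [475.3, -125.0, 92.3]
tcp_rot: [3.141, -0.001, 0.022]
contact_force: [-0.6, 0.2, 3.2]
grip_width: 0.2
finger_force: 2.1
```

Emit:
{"method": "arm_command", "body": {
  "gripper": [0,0,0,0,0],
  "dp": [
    [0,0,0.08],
    [0,0,0.08],
    [0,0,0.06],
    [0,0,0.02],
    [0,0,0]
  ],
  "twist": [0,0,0,0,0]
}}

```text
time: 29.98
tool_pos: [475.3, -125.0, 86.1]
tcp_rot: [3.141, -0.001, 0.022]
contact_force: [-0.7, 0.4, 7.6]
grip_width: 0.5
finger_force: 3.4
```

Emit:
{"method": "arm_command", "body": {
  "gripper": [0,0,0,0,0],
  "dp": [
    [0,0,0],
    [0,0,0],
    [0,0,0],
    [0,0,0],
    [0,0,0]
  ],
  "twist": [0,0,0,0,0]
}}

```text
time: 30.6
tool_pos: [475.3, -125.0, 86.2]
tcp_rot: [3.141, -0.001, 0.022]
contact_force: [-1.7, 0.3, 6.7]
grip_width: 0.2
finger_force: 3.4
```

Emit:
{"method": "arm_command", "body": {
  "gripper": [0,0,0,0,0],
  "dp": [
    [0,0,0],
    [0,0,0],
    [0,0,0],
    [0,0,0],
    [0,0,0]
  ],
  "twist": [0,0,0,0,0]
}}

```text
time: 31.22
tool_pos: [475.3, -125.0, 86.2]
tcp_rot: [3.141, -0.001, 0.022]
contact_force: [-1.4, 0.6, 6.2]
grip_width: 0.6
finger_force: 3.4
```

Emit:
{"method": "arm_command", "body": {
  "gripper": [0,0,0,0,0],
  "dp": [
    [0,0,0],
    [0,0,0],
    [0,0,0],
    [0,0,0],
    [0,0,0]
  ],
  "twist": [0,0,0,0,0]
}}

```text
time: 31.85
tool_pos: [475.3, -125.0, 86.2]
tcp_rot: [3.141, -0.001, 0.022]
contact_force: [-1.3, 0.8, 6.6]
grip_width: 0.7
finger_force: 3.4
```

Run:
```python
from h import *
t=capture("top")[180:245,175:265,::-1];s=capture("scene")[140:200,225:315,::-1]
r=lambda a:cv2.resize(a,None,fx=4.4,fy=4.4,interpolation=cv2.INTER_CUBIC)
cv2.imwrite("pics/s10.png",np.vstack([r(t),r(s)]))
```

```text
(no output)
```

View pics/s10.png

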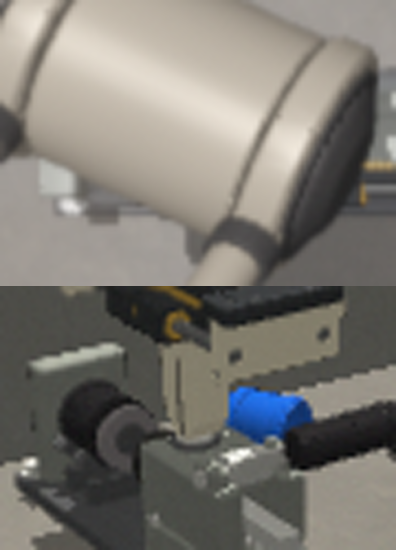

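The scene crop shows the jaw sprung back off the flange (122,435), the flange against the coupling, and the finger on the button (195,435). Holding a little longer, then retreating and checking by numbers.

Emit:
{"method": "arm_command", "body": {
  "gripper": [0,0,0,0,0],
  "dp": [
    [0,0,0.02],
    [0,0,0],
    [0,0,0],
    [0,0,0],
    [0,0,0]
  ],
  "twist": [0,0,0,0,0]
}}

```text
time: 32.58
tool_pos: [475.3, -125.0, 85.7]
tcp_rot: [3.141, -0.001, 0.022]
contact_force: [-1.8, -0.0, 7.2]
grip_width: 0.4
finger_force: 3.5
```

Emit:
{"method": "arm_command", "body": {
  "gripper": [0,0,0,0,0],
  "dp": [
    [0,0,-0.3],
    [0,0,-0.6],
    [0,0,-1],
    [0,0,-1],
    [0,0,-1]
  ],
  "twist": [0,0,0,0,0]
}}

```text
time: 33.2
tool_pos: [474.9, -124.9, 183.4]
tcp_rot: [-3.142, 0.0, 0.022]
contact_force: [-0.2, -0.1, -0.0]
grip_width: 0.6
finger_force: 0.0
```

Emit:
{"method": "arm_command", "body": {
  "gripper": [0,0,0,0,0],
  "dp": [
    [0,1,-0.5],
    [0,1,0],
    [0,1,0],
    [0,1,0],
    [0,1,0]
  ],
  "twist": [0,0,0,0,0]
}}

```text
time: 33.83
tool_pos: [477.6, -250.7, 195.1]
tcp_rot: [-3.141, 0.0, 0.022]
contact_force: [-0.4, 0.4, 0.3]
grip_width: 0.6
finger_force: 0.0
```

Emit:
{"method": "arm_command", "body": {
  "gripper": [0,0,0,0,0],
  "dp": [
    [0,1,0],
    [0,1,0],
    [0,1,0],
    [0,1,0],
    [0,0.5,0]
  ],
  "twist": [0,0,0,0,0]
}}

```text
time: 34.45
tool_pos: [479.9, -363.7, 194.9]
tcp_rot: [-3.141, 0.0, 0.021]
contact_force: [0.6, 0.1, 0.1]
grip_width: 0.4
finger_force: 0.0
```

Run:
```python
from h import *
t=capture("top");t=t[:,:,::-1]; a=cv2.imread("pics/top0.png")
for n,i in(("before",a),("after",t)):
    c=cv2.resize(i[190:235,175:265],None,fx=8,fy=8,interpolation=cv2.INTER_CUBIC)
    print(n,c[165:195,140:560:8].mean((0,2)).astype(int))
d=np.abs(t.astype(int)-a).max(2)>40
d=cv2.morphologyEx(d.astype(np.uint8),cv2.MORPH_OPEN,np.ones((2,2)))
n,_,st,_=cv2.connectedComponentsWithStats(d); print(st[1:][st[1:,4]>4])
```

```text
before [133  99  92  91  87  85  94 100  98  97  98  98  99 100 100 101 101 102
 102 101  96  99 103  89 100 180 192 193 193 193 192 187 195 188 117  66
  65  82  84  70  66  67 120 228 233 208 252 254 254 250 198 201 244]
after [129  95  83  89  93  97  87  91  93  94  95  96  96  97  98  98  96  89
  93 100 104  97 141 169 150  98  68  69  83  85  95 134 139 140 140 141
 141 141 134  84  64  64 116 223 229 203 247 252 252 246 193 196 240]
[[ 321  146   47   36  304]
 [ 356  154   13   12   35]
 [ 336  160   15   16  142]
 [ 346  170   50   51 1150]
 [ 257  176  161   97 3513]
 [ 401  188   21   32  371]
 [ 215  205   12   17  116]
 [ 224  207    8   17   69]
 [ 390  214   16   17  144]
 [ 295  222    6    5   19]
 [ 288  225    6    4   18]
 [ 279  231    9    8   39]
 [ 258  245   13   13   46]
 [ 284  244    2    3    6]
 [ 337  263   20   19  139]
 [ 282  268   63   55 1374]
 [ 167  270  134  104 6799]
 [   0  273  115  127 8996]
 [ 138  318   40    8  247]
 [ 116  327   15    9   72]
 [ 152  327   19    8   79]
 [ 115  333   32   17  221]
 [ 148  332    3    2    6]
 [  62  342  149   58 4326]
 [ 439  347   30   24  226]
 [ 214  351   52   49 1014]
 [ 292  362    2    4    8]
 [ 404  364   88   36 1393]
 [ 377  369   34   22  375]
 [ 195  375    4    4   10]
 [ 202  378   13   13   68]
 [ 291  382    2    4    8]
 [ 477  391   23    9  105]]
```

Pad back exactly at its starting position. The visible grey went from about 20 mm to about 6.5 mm, which is just the flange, and the coupling lies at the anvil.

```bash
python3 -c "
from plant import *
print(close_job())"
```

```text
the job is handed in; nothing more can be done
None
```

I pressed the bush home and held the release until the jaw had sprung fully back. The fitting is still in its cradle, and I handed the job in at about 34 s. The highest force I read was 24.6 N, a side load in the first stroke. Readings come only at the end of each move, so it may briefly have passed 25 N. I took no final close-up of the other tools.

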